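# Set the pulley's screw on the shaft flat of the mixer drive and hold it

## Robot

A 6-joint arm with a two-finger parallel gripper is mounted at the origin on a cart in front of the work surface, level with it; the furniture and walls round the work are solid. World frame = base frame: x ahead of the robot, y to its left, z up, the work surface at z = 0. Lengths are in mm, angles in rad, forces in N, time in s.
With the tool pointing down it reaches from about 275 to 750 mm from the base axis. Payload 10.2 kg.
Tool frame: the origin (TCP) lies between the finger pads; the fingertips stand 11 mm ahead of it and the grasp point (between the pads) lies 8 mm behind it (ctrl.tip_extent is the distance from the TCP to the fingertips, in mm); z points along the fingers, y is the direction in which the jaws open and shut (so a half turn about z gives the same grasp; the last joint's range is limited). The gripper opens to 85 mm and grips with 20 to 120 N. Pads are 22 mm wide; open, the fingers measure 114 mm over their backs; the gripper's body (76 mm by 85 mm) begins 54 mm behind the grasp point. The pads swing forward as they close: fully open they stand 13 mm farther back than shut.
Start: joints at [1.027, 0.313, 1.498, -0, 1.331, -0.223], TCP at [165.559, 498.218, 242.294] pointing down, gripper open.
Joint ranges: [-2.94, 2.94], [-0.97, 2.17], [0.19, 2.56], [-1.23, 4.37], [0.02, 3.11], [-2.88, 2.88]. Speed limits (rad/s): [2.39, 2.39, 3.01, 3.14, 3.14, 3.14].

## Interface

Orientations are given as a unit quaternion [w, x, y, z].
In Python, from rig import ctrl gives the robot as it stands.
- The arm moves only by the tool apply_moves, never from a script. Its argument "commands" is a list of rows, each a list of 5 numbers: the finger opening in cm, from 0 to 8.54, then the shift along the tool's x, y, z in cm, then the turn about the tool's z in rad. In form: [[jaw, dx, dy, dz, roll], ...]. A call has 1 to 12 rows; each row shifts and turns the commanded pose from where the row before left it, along the tool's axes as they then stand; what a row does not reach is not made up. A row lasts 1/12 s, in which the tool goes at most 41.7 mm and 7.16 degrees, less where a joint would pass 70% of its speed; a pose out of reach is approached as far as the arm can. A call with a gripper value outside its range is refused whole. The fingers move at their own pace and stop on an object; "squeeze" is the grip in N (left out, the last holds). Time passes only in rows, so rows that do not move let the fingers close. It gives the time, the measured TCP pose, the force and the opening at its end, in the units of the state.
- ctrl.sense(): the state, without advancing time (a new reading comes with each control period).
- ctrl.capture(name): name is "scene" or "top"; returns the picture (384x512x3 uint8, red, green, blue); there is no depth.
- ctrl.camera_info(name): a dict with "fov_y" (degrees; the focal length in pixels is half the picture's height over the tangent of half this angle, whatever the lens; pixels are square), "cx", "cy" (the principal point, pixels), "camera_from_world" (4x4, takes a point from world to camera coordinates). Camera axes: x right, y down, z forward; pixel columns grow to the right and rows downward; lengths in mm; the calibration is good to about 2 mm. A picture is of the moment at which its call begins. camera_info takes no time and is no camera call.
- ctrl.finish_job(): hands the job in, once; it reports no verdict.
The state is a dict: "time_s": time; "joints": joint angles; "dq": joint speeds; "tau": joint torques, N m; "eef_pos": TCP position; "ee_rot": TCP orientation; "force": force on the tool from outside, world axes, zero at the start; "wrist_torque": the same for the moment, N m; "grip_width": opening from 0.0 (shut) to 1.0 (fully open).
Only numpy, scipy, OpenCV 4.12 (cv2) and the standard library are available. Lean on these libraries where they do the work, as an engineer would, in place of code of your own. Each camera call takes 0.05 s, during which the arm holds its last target.

## Task

Pinch the drive's upright shaft across its flat, so that a finger lies on the flat, and turn it until the flat faces the front of the drive, the side with the control knob. Then slip the pulley over the shaft, hub up, with its set screw on the flat, about halfway down the flat's length, and hold it there with the screw's tip pressed gently against the flat, ready for somebody to tighten it. Finish while still holding the pulley up in the gripper, the flat still facing front, and leave the other things standing on the worktop alone.

Things in the scene. Friction and masses are not known exactly. Their poses are not given: they have to be found in the camera images.
- drive: white mixer drive fixed to the worktop, a box 120 (x) by 100 (y) by 50 mm high; origin under its centre, on the worktop, z up. Its -x side is the front, with a black knob and a black rocker. On its top a bearing boss, 42 mm across at the foot, 32 mm at its top, ends 58 mm above the worktop; the upright steel shaft stands out of it, its axis on the drive's z axis
- shaft_top (a point): centre of the shaft's top, 120 mm above the worktop. Shaft 20 mm in diameter (top 3 mm chamfered), round from 58 to 78 mm above the worktop; above 78 mm one side is cut away as a flat, which leaves a ledge at 78 mm. It turns both ways, by more than a half turn, against light bearing friction (0.04 N m), stays where it is left and does not slide
- shaft_flat (a point): the flat on the shaft, 16 mm wide, 40 mm high. Origin at the middle of its face, 98 mm above the worktop, 6 mm from the axis; it faces along its own -x, z up. Across the flat the shaft is 16 mm thick (6 mm on the flat's side of the axis, 10 mm beyond), elsewhere up to 20. It faces front when its x points as the drive's x; it starts 0.5 to 2.0 rad from there, counter-clockwise from above
- pulley: loose aluminium belt pulley, about 140 g, lying on the worktop hub up; origin at the centre of its underside, z up the bore. Rim 56 mm across, 0 to 14 mm high; hub 38 mm across, 14 to 36 mm high; through bore 26 mm. A fixed set screw crosses the hub wall at its -x side, 26 mm up: head 9 mm across, 5 mm out of the hub; tip 4 mm thick, 5 mm into the bore, so it passes the shaft only over the flat
- screw_tip (a point): inner tip of the pulley's set screw, 8 mm from the bore's axis towards the pulley's -x, 26 mm above its underside; same axes as the pulley. With the pulley centred on the shaft and the screw over the flat, the tip stands 2 mm off the flat: moving the pulley 2 mm along its own +x makes contact
- oil_dropper: small white dropper bottle, 27 x 26 x 74 mm, bystander; origin under its centre
- stain_bottle: amber bottle with a black cap, 45 mm across, 90 mm high, bystander; origin under its centre
- forceps: steel forceps lying flat, 122 x 14 x 6 mm, bystander; origin at its centre, along its x axis
- sample_cup_d: clear specimen cup with a screw cap, 52 mm across, 64 mm high, bystander; origin under its centre
Not all that is in view belongs to the job. There is more than one size of the pulley; the job needs the smallest.

How it is judged (in metres and radians):
On the way:
1. the shaft's flat is turned to the drive's front while a finger presses on the flat (angle between the x axis of shaft_flat and the x axis of drive, either way round below 0.26 rad and x of shaft_flat in the frame of drive below 0 m and contact force between the fingers and shaft_c2 above 1 N), for 0.2 s.
At the end, for the whole second after the job is handed in: Flat faces front within 0.26 rad; pulley upright (0.15 rad), aligned with the flat (0.26 rad), screw tip pressing on it (0.4 N or more; under 30 N on the drive), within 4 mm of its centre line and 11 mm of its mid height; the fingers hold the pulley, at rest (angle between the x axis of shaft_flat and the x axis of drive, either way round below 0.26 rad and x of shaft_flat in the frame of drive below 0 m and angle between the x axis of pulley and the x axis of shaft_flat, either way round below 0.26 rad and angle between pulley's own z axis and vertical below 0.15 rad and x of screw_tip in the frame of shaft_flat between -0.0015 and 0.002 m and y of screw_tip in the frame of shaft_flat between -0.004 and 0.004 m and z of screw_tip in the frame of shaft_flat between -0.011 and 0.011 m and contact force between pulley and shaft_c2 above 0.4 N and contact force between pulley and drive below 30 N and contact force between the fingers and pulley above 1 N and linear speed of pulley below 0.02 m/s and height (world z) of pulley above 0.055 m); the arm keeps its last pose, push and grip.
It fails at once if a bystander is pushed more than 30 mm or knocked over (distance of any of oil_dropper, stain_bottle, forceps, sample_cup_d from where it was at the start of the episode above 0.03 m or angle between any of oil_dropper, stain_bottle, sample_cup_d's own z axis and vertical above 0.5 rad).
It also fails if it takes over 70 s, if anything falls off the work surface, if the arm or the gripper's body presses on something with over 40 N, if the wrist force passes 120 N, or if a joint passes its speed limit or range.

## Working session

There is one attempt and no reset: what is moved stays moved. The work goes in short steps, Python scripts to look and compute and a tool call to move; the robot and the scene stay as the last step left them, time stands still between calls to the robot, and variables do not carry over. Pictures are saved under pics/ and viewed, and the job is handed in when it is done.

Besides the shell and the picture viewer there is one more tool, called after "Emit:" in YAML: its name, and indented under it one key for each argument. apply_moves: Moves the arm, as the interface text tells. Its arguments: {"type":"object","properties":{"commands":{"type":"array"},"squeeze":{"type":"number"}},"required":["commands"]}

```bash
mkdir -p pics; ls
python3 - <<'E'
from rig import ctrl
import cv2,numpy as np
np.set_printoptions(suppress=True,precision=3)
for n in("scene","top"):
    i=ctrl.camera_info(n);print(n,i)
    im=ctrl.capture(n);cv2.imwrite(f"pics/{n}0.png",im[:,:,::-1])
print(ctrl.sense(),ctrl.tip_extent)
E
```

```text
pics
scene {'fov_y': 46.827209067057055, 'cx': 260.3754015544574, 'cy': 198.90234391282138, 'camera_from_world': array([[   0.497,   -0.868,    0.009, -390.081],
       [  -0.418,   -0.249,   -0.874,  297.753],
       [   0.761,    0.43 ,   -0.486,  679.549],
       [   0.   ,    0.   ,    0.   ,    1.   ]])}
top {'fov_y': 56.95838869746882, 'cx': 253.87449879544914, 'cy': 190.56499213604437, 'camera_from_world': array([[   0.135,   -0.991,    0.004, -179.058],
       [  -0.966,   -0.133,   -0.22 ,  542.609],
       [   0.219,    0.026,   -0.975,  827.1  ],
       [   0.   ,    0.   ,    0.   ,    1.   ]])}
{'time_s': 0.1, 'joints': array([ 1.027,  0.313,  1.498,  0.   ,  1.331, -0.223]), 'dq': array([-0.001, -0.003, -0.001,  0.001, -0.002, -0.001]), 'tau': array([  0.001, -41.29 , -26.014,  -0.   ,   0.003,   0.   ]), 'eef_pos': array([165.427, 498.012, 241.792]), 'ee_rot': array([-0.   ,  0.16 ,  0.987, -0.001]), 'force': array([1.   , 0.291, 0.087]), 'wrist_torque': array([-0.018,  0.036, -0.056]), 'grip_width': 1.0047684373960177} 11.0
```

View pics/scene0.png

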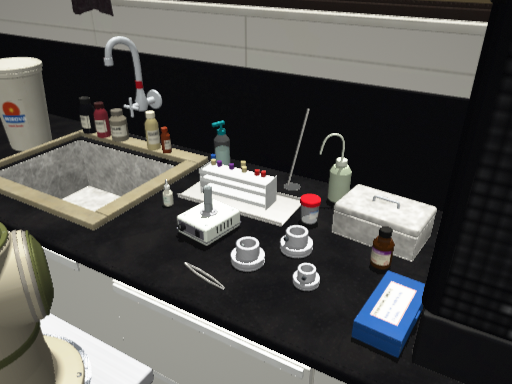

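View pics/top0.png

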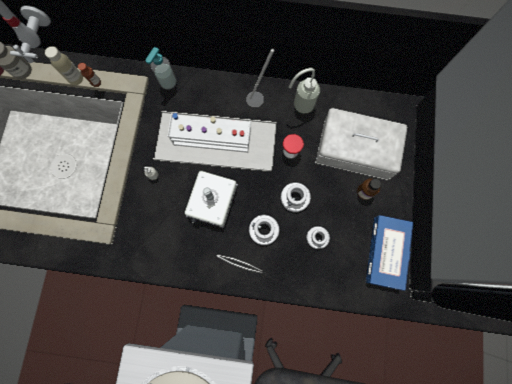

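The scene view shows the drive at about (209,213). There are three pulleys: (248,253) large, (296,241) medium and (306,276) smallest. In the top view these are (264,229), (296,196) and (318,237). By the description I pick the one at (318,237), and I'll check it in close crops.

```bash
cat > h.py <<'E'
import numpy as np,cv2
from rig import ctrl
np.set_printoptions(suppress=True,precision=2)
def cam(n):
    i=ctrl.camera_info(n);f=192/np.tan(np.radians(i['fov_y']/2));return f,i['cx'],i['cy'],np.array(i['camera_from_world'])
def ray(n,u,v):
    f,cx,cy,T=cam(n);R,t=T[:3,:3],T[:3,3]
    return -R.T@t, R.T@np.array([(u-cx)/f,(v-cy)/f,1])
def onz(n,u,v,z):
    o,d=ray(n,u,v);return o+d*(z-o[2])/d[2]
def proj(n,p):
    f,cx,cy,T=cam(n);q=T[:3,:3]@np.asarray(p,float)+T[:3,3];return np.array([f*q[0]/q[2]+cx,f*q[1]/q[2]+cy])
def crop(n,im,u,v,r,k,name):
    u,v=int(u),int(v);c=im[max(0,v-r):v+r,max(0,u-r):u+r,::-1]
    c=cv2.resize(c,None,fx=k,fy=k,interpolation=cv2.INTER_CUBIC);cv2.imwrite(name,c);return c
def tri(u1,v1,u2,v2):
    o1,d1=ray("scene",u1,v1);o2,d2=ray("top",u2,v2)
    A=np.stack([d1,-d2],1);s=np.linalg.lstsq(A,o2-o1,rcond=None)[0]
    a,b=o1+s[0]*d1,o2+s[1]*d2;return (a+b)/2,np.linalg.norm(a-b)
E
python3 - <<'E'
from h import *
s=cv2.imread("pics/scene0.png")[:,:,::-1];t=cv2.imread("pics/top0.png")[:,:,::-1]
a=crop("s",s,209,212,32,6,"pics/a.png");b=crop("t",t,211,200,32,6,"pics/b.png")
c=crop("s",s,306,276,32,6,"pics/c.png");d=crop("t",t,318,237,32,6,"pics/d.png")
cv2.imwrite("pics/crops0.png",cv2.resize(np.vstack([np.hstack([a,b]),np.hstack([c,d])]),(600,600)))
for p in [(264,229),(296,196),(318,237)]:print(onz("top",*p,36))
E
```

```text
[ 472.55 -141.9    36.  ]
[ 567.99 -212.56   36.  ]
[ 471.   -278.73   36.  ]
```

View pics/crops0.png

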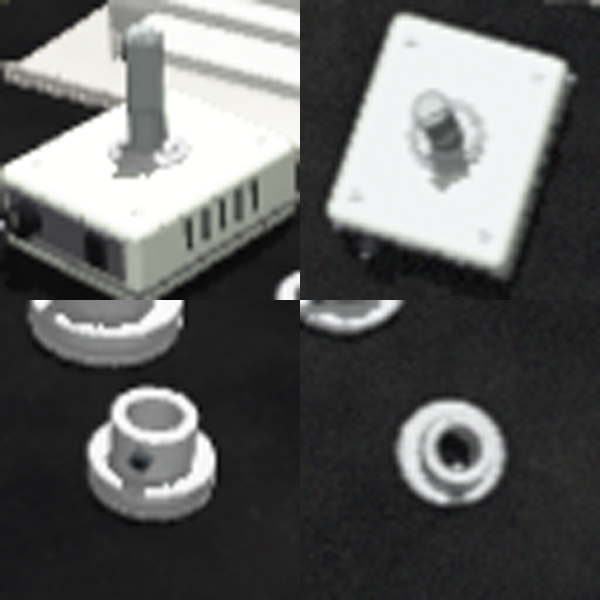

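Run:
```python
from h import *
s=cv2.imread("pics/scene0.png");t=cv2.imread("pics/top0.png")
def cr(im,u,v,r,S=400):
    c=im[v-r:v+r,u-r:u+r].astype(float);c=np.clip((c/255)**0.8*255,0,255).astype(np.uint8);return cv2.resize(c,(S,S),interpolation=cv2.INTER_NEAREST)
cv2.imwrite("pics/e.png",np.hstack([cr(s,208,202,20),cr(t,211,198,20)]))
cv2.imwrite("pics/f.png",np.hstack([cr(s,306,276,20),cr(t,318,237,20)]))
# drive top face corners from mask
hsv=cv2.cvtColor(t,cv2.COLOR_BGR2HSV)
m=((hsv[:,:,2]>150)&(hsv[:,:,1]<60)).astype(np.uint8);m=m
cs,_=cv2.findContours(m,cv2.RETR_EXTERNAL,cv2.CHAIN_APPROX_NONE)
for c in cs:
    if cv2.contourArea(c)>150 and cv2.pointPolygonTest(c,(225,190),True)>-40 :
        r=cv2.minAreaRect(c);print(cv2.contourArea(c),r)
        bx=cv2.boxPoints(r);W=np.array([onz("top",*p,50) for p in bx]);print(bx);print(W,np.linalg.norm(np.diff(W,axis=0),axis=1),W.mean(0))
```

```text
1748.0 ((210.45001220703125, 197.64999389648438), (39.84469223022461, 47.75039291381836), 18.43494987487793)
[[184.  214. ]
 [199.1 168.7]
 [236.9 181.3]
 [221.8 226.6]]
[[481.01  61.43  50.  ]
 [602.32  43.93  50.  ]
 [582.46 -57.34  50.  ]
 [462.62 -37.09  50.  ]] [122.56 103.2  121.54] [532.1    2.73  50.  ]
5240.5 ((214.5798797607422, 140.0077362060547), (119.12091827392578, 48.451072692871094), 5.5275397300720215)
[[152.96 158.38]
 [157.63 110.16]
 [276.2  121.63]
 [271.53 169.86]]
[[ 613.44  166.95   50.  ]
 [ 747.76  181.22   50.  ]
 [ 758.51 -137.     50.  ]
 [ 624.66 -141.25   50.  ]] [135.07 318.4  133.92] [686.09  17.48  50.  ]
```

View pics/e.png

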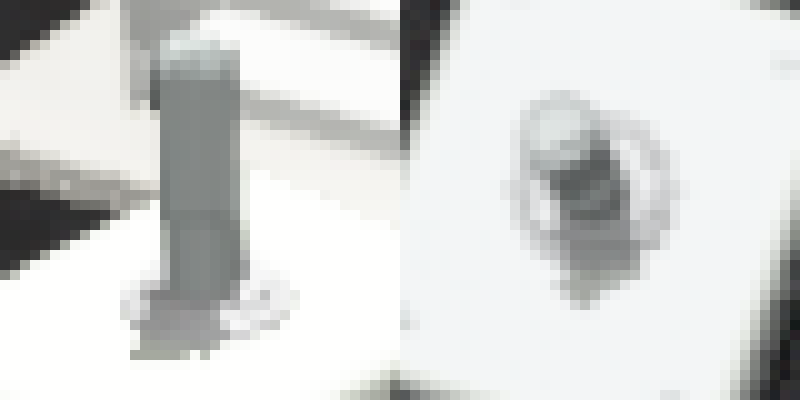

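View pics/f.png

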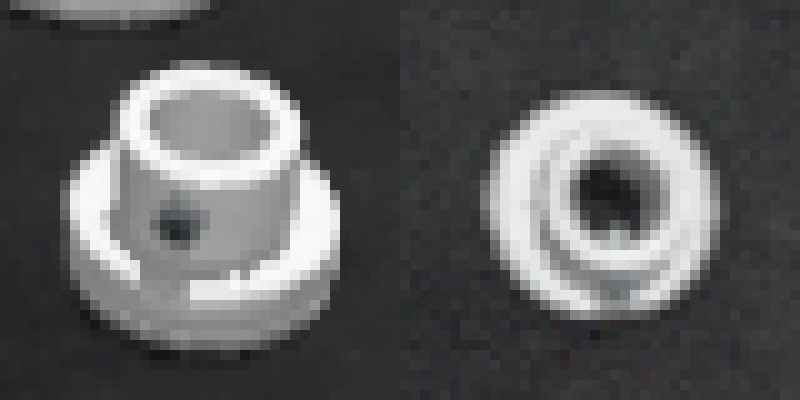

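Run:
```python
from h import *
s=np.mean([ctrl.capture("scene").astype(float) for _ in range(4)],0);t=np.mean([ctrl.capture("top").astype(float) for _ in range(4)],0)
np.savez("avg.npz",s=s,t=t)
def cr(im,u,v,r,lo,hi,S=400):
    c=im[v-r:v+r,u-r:u+r].mean(2);c=np.clip((c-lo)/(hi-lo)*255,0,255).astype(np.uint8);return cv2.resize(c,(S,S),interpolation=cv2.INTER_NEAREST)
cv2.imwrite("pics/g.png",np.hstack([cr(s,208,203,16,80,180),cr(t,211,198,14,30,220)]))
print(s[194:216,198:216].mean(2).astype(int))
print(t[188:210,203:220].mean(2).astype(int))
```

```text
[[238 238 237 236 235 230 112 112 113 115 113 113 113 128 225 221 205 180]
 [238 238 237 236 236 230 110 112 113 114 113 113 113 135 238 237 233 227]
 [239 239 238 237 236 230 108 112 113 115 113 113 114 139 238 238 239 239]
 [239 239 239 238 237 231 109 112 112 114 113 113 115 142 238 239 239 239]
 [234 234 239 239 239 233 106 112 113 114 113 113 114 136 228 236 239 239]
 [188 186 215 234 239 234 103 112 113 113 113 112 114 131 225 252 252 238]
 [135 134 154 186 201 211 102 112 113 113 113 112 115 132 230 254 254 253]
 [138 149 131 133 138 155 101 112 113 113 113 112 114 134 232 254 254 254]
 [ 97 143 133 160 179 247 101 112 113 113 113 112 114 133 233 254 254 254]
 [ 42  95 178 251 251 253  97 105 103 104 104 101 105 124 232 254 254 254]
 [155 247 251 254 254 253 131 102 105 107 107 103 101 110 211 254 254 254]
 [250 254 254 254 254 253 152 104 111 113 114 109 103 104 190 254 254 254]
 [254 254 254 254 254 253 151 103 111 112 114 109 104 102 178 254 254 254]
 [254 254 254 254 254 252 164 103 110 113 114 109 105 102 164 251 253 254]
 [254 254 254 254 253 245 171 103 110 113 114 110 
[... 1413 characters left out ...]
211 185 127 110 102 101 111 118 123 167 187 187 179 223 242]
 [219 190 174 145 118 116 118 118 120 120 122 172 186 179 218 240 243]
 [229 205 186 170 136 113 110 108 110 110 111 128 163 172 222 242 243]
 [241 227 202 183 149 117 117 116 115 115 115 136 217 238 242 243 242]
 [243 242 239 216 164 127 121 118 122 126 123 150 224 244 243 243 242]
 [242 243 244 239 200 152 135 131 140 149 158 172 224 243 243 242 242]
 [242 242 241 215 169 148 147 147 160 174 220 238 242 243 243 242 242]
 [242 242 243 238 205 159 147 167 221 239 243 244 243 242 242 242 243]
 [242 242 243 243 239 204 175 219 241 244 243 243 242 242 242 242 242]
 [242 242 242 243 243 240 238 241 243 243 242 242 242 242 242 242 242]]
```

View pics/g.png

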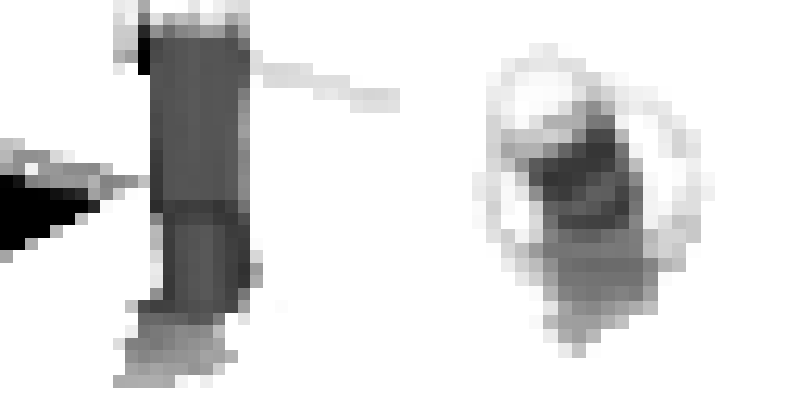

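Run:
```python
from h import *
for n,a,b,z in [("top",(207.5,198.3),(211.8,196),78),("top",(205,195),(210,192),117),("top",(204,194),(209.5,190),118.5),("scene",(204.5,203.2),(211,203.2),78),("scene",(204.5,203.2),(211,203.8),78),("scene",(204.5,203.2),(211,202.6),78)]:
    A,B=onz(n,*a,z),onz(n,*b,z);d=B-A;print(n,A,B,np.linalg.norm(d),np.degrees(np.arctan2(d[1],d[0]))-90)
for p in [(532.1,2.7)]:
  for z in (58,78,117,120):print(z,proj("scene",[*p,z]),proj("top",[*p,z]))
d=np.load("avg.npz")['t'].mean(2)
print(d[180:196,198:214].astype(int))
s=np.load("avg.npz")['s'].mean(2);print(s[176:195,200:216].astype(int))
```

```text
top [523.39   5.44  78.  ] [530.49  -4.05  78.  ] 11.853606096610179 -143.183700578463
top [523.2    6.44 117.  ] [531.89  -3.97 117.  ] 13.557392170558684 -140.1793903986064
top [524.95   8.9  118.5 ] [536.16  -2.26 118.5 ] 15.815794691087454 -134.89792262399953
scene [523.95   2.61  78.  ] [531.74 -10.48  78.  ] 15.2354511263331 -149.25529637503016
scene [523.95   2.61  78.  ] [529.41 -12.13  78.  ] 15.724061795533842 -159.6722729279939
scene [523.95   2.61  78.  ] [534.07  -8.82  78.  ] 15.274418721195852 -138.4761524843442
58 [206.93 209.03] [210.13 196.66]
78 [206.52 201.72] [209.18 195.  ]
117 [205.68 187.08] [207.2  191.53]
120 [205.61 185.94] [207.04 191.25]
[[243 242 242 242 242 242 242 242 242 242 242 242 242 242 242 242]
 [243 242 242 242 242 242 242 242 242 242 242 242 242 242 242 242]
 [243 242 242 242 242 242 242 242 242 242 242 242 242 242 242 242]
 [243 242 242 242 242 242 242 242 242 242 242 242 242 242 242 242]
 [242 242 242 242 242 242 242 242 242 242 242 242 242 242 242 242]
 [242 242 242 242 242 242 243 243 243 243 243 242 243 242 242 242]
 [242 242 242 242 242 2
[... 1221 characters left out ...]
 251 251 251 249 248 243 238]
 [172 134 134 135 149 204 205 227 239 235 251 251 251 251 251 251]
 [191 158 134 143 191 227 218 217 212 196 232 225 251 251 251 251]
 [203 171 173 147 188 192 179 170 179 173 168 166 251 251 251 251]
 [204 164 175 127 168 147 154 150 169 166 146 154 251 251 251 251]
 [205 159 159  95 136 123 132 135 142 140 122 142 251 251 251 251]
 [205 159 158  82 107 112 113 115 113 113 111 124 229 237 248 249]
 [216 149 142  73 109 111 113 114 113 113 112 110 167 184 214 217]
 [222 170 203  66 112 112 113 115 113 113 113 113 166 164 164 165]
 [232 224 233 190 112 112 113 114 113 113 113 116 179 166 165 166]
 [237 236 235 230 112 112 113 115 113 113 113 128 225 221 205 180]]
```

Run:
```python
from h import *
d=np.load("avg.npz");s,t=d['s'],d['t']
# rim masks
for n,im,u,v in [("scene",s,306,276),("top",t,318,237)]:
    g=im.mean(2).astype(np.float32);m=np.zeros(g.shape,np.uint8);r=22
    m[v-r:v+r,u-r:u+r]=(g[v-r:v+r,u-r:u+r]>95)
    k,l,st,c=cv2.connectedComponentsWithStats(m);i=l[v+5 if n=="scene" else v, u-9 if n=="top" else u];
    cs,_=cv2.findContours((l==i).astype(np.uint8),cv2.RETR_EXTERNAL,cv2.CHAIN_APPROX_NONE)
    C=max(cs,key=cv2.contourArea);print(n,st[i],cv2.fitEllipse(C))
print("rim c top z7",onz("top",318.2,237.5,10), onz("top",318,236.8,14))
print("bore top z36",onz("top",320,236.5,36),onz("scene",306.8,268.5,36))
print(tri(306.8,268.5,320,236.5))
c=onz("top",320,236.5,36)[:2]; cs=onz("scene",306.8,268.5,36)[:2]
for cc,nm in((c,"c top"),(cs,"c scene")):
  o,dd=ray("scene",303.8,278.5)
  for R in(19,24):
    a=dd[:2]@dd[:2];b=2*dd[:2]@(o[:2]-cc);q=(o[:2]-cc)@(o[:2]-cc)-R*R
    disc=b*b-4*a*q
    k=(-b-np.sqrt(disc))/2/a;p=o+k*dd;print(nm,R,p,np.degrees(np.arctan2(*(p[:2]-cc)[::-1])))
print("top head",onz("top",318.8,246.7,26),"tip",onz("top",319.3,240.5,26), "scene head z26",onz("scene",303.8,278.5,26))
v=t[225:250,306:332].mean(2).astype(int);print(v)
```

```text
scene [293 262  27  28 579] ((305.93951416015625, 276.4684753417969), (26.112083435058594, 27.520980834960938), 159.3380584716797)
top [306 226  24  23 358] ((317.7135925292969, 236.94430541992188), (21.642309188842773, 22.634674072265625), 108.32848358154297)
rim c top z7 [ 472.81 -283.8    10.  ] [ 474.06 -282.43   14.  ]
bore top z36 [ 472.92 -283.58   36.  ] [ 471.51 -287.34   36.  ]
(array([ 473.9 , -285.12,   33.25]), np.float64(2.420199667385853))
c top 19 [ 454.79 -289.26   22.85] -162.62492722295184
c top 24 [ 450.15 -291.16   26.91] -161.6021714526726
c scene 19 [ 452.71 -290.11   24.67] -171.6251303649613
c scene 24 [ 447.97 -292.05   28.81] -168.68824617822258
top head [ 448.17 -284.76   26.  ] tip [ 463.82 -284.54   26.  ] scene head z26 [ 451.19 -290.73   26.  ]
[[ 41  40  41  42  40  38  36  34  32  29  37  38  37  34  34  40  42  39
   37  38  40  41  39  42  40  39]
 [ 38  39  40  39  37  32  31  52  82 100 116 124 123 112 103  81  48  33
   33  37  36  40  39  39  39  38]
 [ 37  39  39  35  34  52  90 146 198 222 229 230 230 229 226 194 137  83
   46  34  37  38  38
[... 1712 characters left out ...]
04 188 159
  152 205 223 178  80  35  35  37]
 [ 33  29  43 114 190 221 223 187 133 115 111 104 107 118 121 129 130 142
  198 220 193 120  47  33  37  43]
 [ 33  31  30  57 126 191 223 225 188 146 129 108  89  92  94 111 142 200
  221 192 122  56  33  35  37  42]
 [ 34  35  33  27  52 112 173 217 225 223 190 139 102  84 102 169 210 222
  189 114  52  35  33  33  36  36]
 [ 32  33  32  29  29  42  84 137 166 213 225 185 131 120 127 160 161 136
   89  42  31  32  34  34  34  35]
 [ 31  32  28  30  29  26  27  49  69 112 128 107  84  78  69  74  66  42
   30  32  33  35  36  35  37  36]
 [ 31  31  30  31  30  33  27  28  23  27  33  32  32  30  26  31  32  31
   33  33  34  35  34  33  36  38]]
```

```bash
cat >> h.py <<'E'
def st():
    s=ctrl.sense();w,x,y,z=s['ee_rot']
    from scipy.spatial.transform import Rotation as R
    M=R.from_quat([x,y,z,w]).as_matrix()
    return s,M
def goto(p,psi=None):
    s,M=st();d=np.asarray(p,float)-s['eef_pos'];l=M.T@d/10
    cur=np.arctan2(M[1,1],M[0,1])
    print("t",round(s['time_s'],2),"pos",s['eef_pos'],"psi",round(np.degrees(cur),2),"z",M[:,2],"F",s['force'],"T",s['wrist_torque'],"grip",round(s['grip_width']*85,2))
    print("local shift cm",np.round(l,3),"|d|",np.linalg.norm(d), "roll",None if psi is None else np.round(cur-np.radians(psi),3),"j",s['joints'])
E
python3 - <<'E'
from h import *
goto([533,1.5,170],35)
E
```

```text
t 0.5 pos [165.54 498.21 242.25] psi 71.62 z [-0. -0. -1.] F [-0.89 -0.26 -0.16] T [ 0.06  0.   -0.04] grip 85.28
local shift cm [-50.53 -35.55   7.23] |d| 622.0699331942027 roll 0.639 j [ 1.03  0.31  1.5   0.    1.33 -0.22]
```

Emit:
apply_moves:
  commands:
    - [8.5, -2.5, -1.78, 0, 0]
    - [8.5, -2.5, -1.78, 0, 0]
    - [8.5, -2.5, -1.78, 0, 0]
    - [8.5, -2.5, -1.78, 0, 0]
    - [8.5, -2.5, -1.78, 0, 0]
    - [8.5, -2.5, -1.78, 0, 0]
    - [8.5, -2.5, -1.78, 0, 0]
    - [8.5, -2.5, -1.78, 0, 0]
    - [8.5, -2.5, -1.78, 0, 0]
    - [8.5, -2.5, -1.78, 0, 0]

```text
time_s: 1.33
eef_pos: [347.3, 249.1, 242.5]
ee_rot: [0.0, 0.16, 0.987, 0.0]
force: [0.5, 0.3, -0.1]
grip_width: 0.999
```

Emit:
apply_moves:
  commands:
    - [8.5, -2.5, -1.78, 0, 0]
    - [8.5, -2.5, -1.78, 0, 0]
    - [8.5, -2.5, -1.78, 0, 0]
    - [8.5, -2.5, -1.78, 0, 0]
    - [8.5, -2.5, -1.78, 0, 0]
    - [8.5, -2.5, -1.78, 0, 0]
    - [8.5, -2.5, -1.78, 0, 0]
    - [8.5, -2.5, -1.78, 0, 0]
    - [8.5, -2.5, -1.78, 0, 0]
    - [8.5, -2.5, -1.78, 0, 0]

```text
time_s: 2.17
eef_pos: [528.5, 1.3, 242.3]
ee_rot: [0.0, 0.16, 0.987, 0.0]
force: [0.1, -0.2, 0.6]
grip_width: 0.996
```

Emit:
apply_moves:
  commands:
    - [8.5, 0, 0, 1, 0.107]
    - [8.5, 0, 0, 1, 0.107]
    - [8.5, 0, 0, 1, 0.107]
    - [8.5, 0, 0, 1, 0.107]
    - [8.5, 0, 0, 1, 0.107]
    - [8.5, 0, 0, 1, 0.107]
    - [8.5, 0, 0, 0.5, 0]
    - [8.5, 0, 0, 0, 0]

```text
time_s: 2.83
eef_pos: [527.4, 2.8, 176.4]
ee_rot: [-0.001, 0.462, 0.887, -0.0]
force: [0.5, 0.2, -0.4]
grip_width: 0.995
```

Run:
```python
from h import *
goto([533,1.5,170],35)
s=ctrl.capture("scene");t=ctrl.capture("top")
p=ctrl.sense()['eef_pos'];print(proj("scene",p),proj("top",p))
a=crop("s",s,209,185,45,9,"pics/a.png");b=crop("t",t,211,190,45,9,"pics/b.png")
cv2.imwrite("pics/over1.png",cv2.resize(np.hstack([a,b]),(800,400),interpolation=cv2.INTER_AREA))
```

```text
t 2.83 pos [527.38   2.8  176.36] psi 35.02 z [-0.  0. -1.] F [ 0.48  0.16 -0.39] T [-0.01 -0.02  0.03] grip 84.58
local shift cm [-0.43  0.39  0.64] |d| 8.58968521988617 roll 0.0 j [-0.22  0.38  1.58 -0.    1.18 -0.83]
[203.23 163.86] [203.43 187.31]
```

View pics/over1.png

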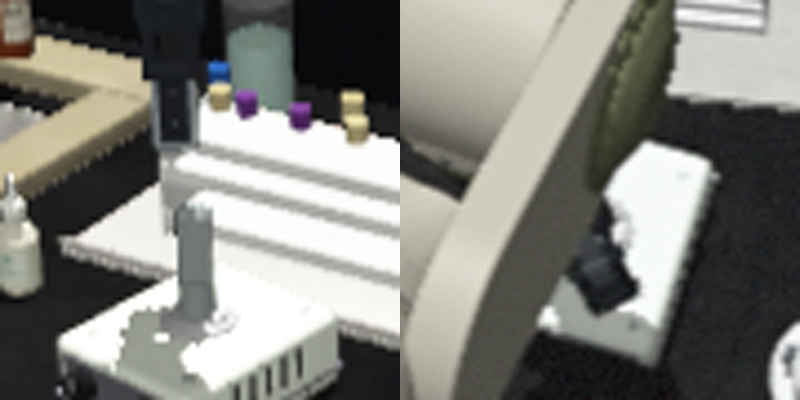

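Run:
```python
from h import *
s=ctrl.capture("scene").mean(2)
p=ctrl.sense()['eef_pos'];d=np.array([np.cos(.611),np.sin(.611),0])
for k in(43,50,57):print(k,proj("scene",p-k*d+[0,0,5]), proj("top",p-k*d+[0,0,5]))
print(s[160:180,194:216].astype(int))
print(s[196:202,194:216].astype(int))
```

```text
43 [202.71 169.92] [211.77 204.11]
50 [202.64 171.32] [213.19 206.99]
57 [202.56 172.74] [214.63 209.87]
[[187 186 186 179 123  94  30  29  32  54  28  37  83 121  67  28  66 180
  190 201 197 166]
 [163 176 184 179 123  94  28  26  29  46  29  34  71 121  75  65 173 131
  136 147 143 109]
 [168 164 171 156 112 109  29  27  27  26  29  33  61 123 109 179 175 115
  121 118 118 110]
 [183 173 150 116 103 117  29  30  29  27  29  33  62 122 119 205 218 141
  123 123 122 128]
 [163 148 114  92 102 117  29  28  27  25  29  32  64 123 135 245 248 190
  126 129 130 164]
 [118 101  86  83  91 118  28  29  27  26  29  31  54 124 154 252 251 244
  220 224 238 242]
 [ 87  82  77  74  81 118  41  30  30  40  29  29  47 124 158 252 252 251
  249 249 251 252]
 [ 78  75  70  70  80 119  48  29  30  47  28  29  49 126 162 252 252 252
  252 252 252 252]
 [ 71  71  84  50  81 119  47  29  29  36  27  28  49 126 165 252 252 252
  252 252 252 252]
 [ 63  48  60  31  70 120  62  28  29  27  26  26  44 111 165 252 252 252
  252 252 252 252]
 [ 42  24  25  27  61 121  69  27  27  26  26  27  40 100 165 252
[... 724 characters left out ...]
 220 223 234 241 250 250 252
  252 252 252 252]
 [ 30  29  30  29  28  62 168 167 167 169 172 173 172 175 193 220 223 239
  240 249 250 252]]
[[242 242 242 242 241 241 240 239 239 232 111 116 116 117 115 116 117 143
  240 241 241 241]
 [235 243 241 242 242 241 241 241 240 233 112 116 115 118 116 116 117 145
  240 241 242 241]
 [189 206 224 229 237 237 242 242 241 235 108 116 115 117 116 117 117 139
  231 238 242 241]
 [140 141 168 177 191 190 219 236 241 236 106 115 116 116 116 115 117 134
  228 253 252 240]
 [178 144 143 139 138 136 158 189 205 215 105 115 116 116 116 115 118 135
  232 254 254 253]
 [134 136 142 143 141 153 134 137 141 159 104 116 116 116 115 115 117 136
  235 254 254 254]]
```

Run:
```python
from h import *
goto([533,1,97],35)
```

```text
t 2.98 pos [528.09   2.68 177.9 ] psi 34.97 z [ 0. -0. -1.] F [ 0.89 -0.28 -0.32] T [-0.01  0.01  0.04] grip 84.44
local shift cm [-0.41  0.3   8.09] |d| 81.0697141916303 roll -0.001 j [-0.22  0.38  1.58  0.    1.18 -0.83]
```

Emit:
apply_moves:
  commands:
    - [8.5, -0.41, 0.3, 0, 0]
    - [8.5, 0, 0, 1.5, 0]
    - [8.5, 0, 0, 1.5, 0]
    - [8.5, 0, 0, 1.5, 0]
    - [8.5, 0, 0, 1.5, 0]
    - [8.5, 0, 0, 1.2, 0]
    - [8.5, 0, 0, 0.9, 0]
    - [8.5, 0, 0, 0, 0]
    - [8.5, 0, 0, 0, 0]

```text
time_s: 3.73
eef_pos: [532.9, 1.0, 96.6]
ee_rot: [0.0, 0.463, 0.886, 0.0]
force: [0.1, -0.4, 0.3]
grip_width: 0.993
```

Run:
```python
from h import *
goto([533,1,97],35)
```

```text
t 3.73 pos [532.9    0.97  96.59] psi 34.86 z [ 0. -0. -1.] F [ 0.06 -0.4   0.28] T [-0.04 -0.01  0.02] grip 84.44
local shift cm [-0.    0.01 -0.04] |d| 0.42108135844281847 roll -0.002 j [-0.22  0.49  1.65 -0.    1.   -0.83]
```

Now I'll close in stages, watching the force for first contact.

Emit:
apply_moves:
  commands:
    - [4, 0, 0, 0, 0]
    - [3, 0, 0, 0, 0]
    - [2.6, 0, 0, 0, 0]
    - [2.4, 0, 0, 0, 0]
    - [2.2, 0, 0, 0, 0]
    - [2.2, 0, 0, 0, 0]
    - [2.2, 0, 0, 0, 0]
    - [2.2, 0, 0, 0, 0]
  squeeze: 20

```text
time_s: 4.4
eef_pos: [532.9, 1.2, 96.5]
ee_rot: [0.0, 0.463, 0.886, 0.0]
force: [2.3, 2.9, 0.5]
grip_width: 0.257
```

Emit:
apply_moves:
  commands:
    - [1.9, 0, 0, 0, 0]
    - [1.7, 0, 0, 0, 0]
    - [1.5, 0, 0, 0, 0]
    - [1.4, 0, 0, 0, 0]
    - [1.4, 0, 0, 0, 0]
    - [1.4, 0, 0, 0, 0]
  squeeze: 20

```text
time_s: 4.9
eef_pos: [535.0, 2.6, 96.9]
ee_rot: [0.003, 0.463, 0.886, 0.003]
force: [15.1, 13.4, -4.2]
grip_width: 0.187
```

Run:
```python
from h import *
goto([533,1,97],35)
```

```text
t 4.9 pos [534.98   2.57  96.87] psi 34.82 z [ 0.01  0.   -1.  ] F [15.12 13.36 -4.2 ] T [ 1.87 -2.16  0.04] grip 15.93
local shift cm [-0.02 -0.25 -0.01] |d| 2.5333902738856593 roll -0.003 j [-0.22  0.49  1.65  0.    0.99 -0.83]
```

Emit:
apply_moves:
  commands:
    - [1.4, 0, 0.12, 0, 0]
    - [1.4, 0, 0.13, 0, 0]
    - [1.4, 0, 0, 0, 0]
    - [1.4, 0, 0, 0, 0]

```text
time_s: 5.23
eef_pos: [535.2, 2.7, 96.8]
ee_rot: [0.001, 0.463, 0.886, 0.001]
force: [3.8, 4.4, 4.9]
grip_width: 0.186
```

Run:
```python
from h import *
goto([533,1,97],35)
```

```text
t 5.23 pos [535.19   2.71  96.78] psi 34.83 z [ 0.  0. -1.] F [3.81 4.36 4.94] T [ 0.66 -0.56  0.07] grip 15.8
local shift cm [-0.01 -0.28 -0.02] |d| 2.7880238357954195 roll -0.003 j [-0.21  0.49  1.65  0.    1.   -0.82]
```

Emit:
apply_moves:
  commands:
    - [1.2, -0.02, 0, 0, 0.1]
    - [1.2, -0.02, 0, 0, 0.1]
    - [1.2, -0.02, 0, 0, 0.1]
    - [1.2, -0.02, 0, 0, 0.1]
    - [1.2, -0.02, 0, 0, 0.1]
    - [1.2, -0.02, 0, 0, 0.1]
    - [1.2, -0.02, 0, 0, 0.1]
    - [1.2, 0, 0, 0, 0.08]
    - [1.2, 0, 0, 0, 0]
    - [1.2, 0, 0, 0, 0]
  squeeze: 30

```text
time_s: 6.07
eef_pos: [534.9, 1.3, 96.8]
ee_rot: [-0.0, 0.765, 0.644, 0.0]
force: [-0.1, 2.7, 7.6]
grip_width: 0.184
```

Run:
```python
from h import *
goto([533,1,97],-9.9)
s=ctrl.capture("scene");t=ctrl.capture("top")
a=crop("s",s,209,195,30,14,"pics/a.png");b=crop("t",t,211,190,45,9,"pics/b.png")
cv2.imwrite("pics/turn1.png",np.hstack([cv2.resize(a,(400,400)),cv2.resize(b,(400,400))]))
```

```text
t 6.07 pos [534.94   1.26  96.77] psi -9.89 z [ 0.  0. -1.] F [-0.11  2.69  7.61] T [ 0.58  0.12 -0.01] grip 15.63
local shift cm [-0.06 -0.19 -0.02] |d| 1.973533312207142 roll 0.0 j [-0.22  0.49  1.64  0.    1.   -0.04]
```

View pics/turn1.png

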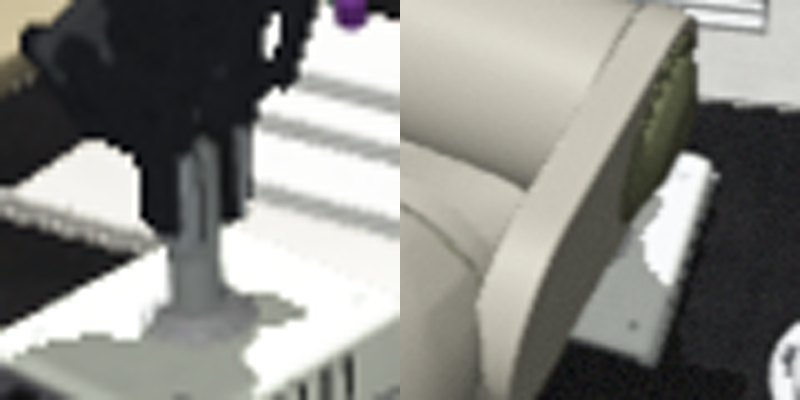

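Emit:
apply_moves:
  commands:
    - [1.2, 0, 0, 0, 0]
    - [1.2, 0, 0, 0, 0]
    - [1.2, 0, 0, 0, 0]
    - [2.5, 0, 0, 0, 0]
    - [4.5, 0, 0, 0, 0]
    - [6, 0, 0, 0, 0]
    - [6, 0, 0, 0, 0]
    - [6, 0, 0, 0, 0.1]
    - [6, 0, 0, 0, 0.1]
    - [6, 0, 0, 0, 0.1]
    - [6, 0, 0, 0, 0.1]
    - [6, 0, 0, 0, 0.1]

```text
time_s: 7.17
eef_pos: [534.9, 1.1, 96.1]
ee_rot: [-0.0, 0.902, 0.432, -0.0]
force: [-1.0, 0.3, 0.8]
grip_width: 0.704
```

Emit:
apply_moves:
  commands:
    - [6, 0, 0, 0, 0.1]
    - [6, 0, 0, 0, 0.1]
    - [6, 0, 0, 0, 0.1]
    - [6, 0, 0, 0, 0.1]
    - [6, 0, 0, 0, 0.1]
    - [6, 0, 0, 0, 0.1]
    - [6, 0, 0, 0, 0.1]
    - [6, 0, 0, 0, 0.1]
    - [6, 0, 0, 0, 0.1]
    - [6, 0, 0, 0, 0.1]
    - [6, 0, 0, 0, 0.07]
    - [6, 0, 0, 0, 0]

```text
time_s: 8.17
eef_pos: [534.9, 1.1, 96.1]
ee_rot: [0.0, 0.996, -0.087, -0.0]
force: [0.2, -0.7, 0.5]
grip_width: 0.702
```

Run:
```python
from h import *
goto([533.3,2,97],-99.9)
```

```text
t 8.17 pos [534.91   1.11  96.1 ] psi -99.95 z [-0. -0. -1.] F [ 0.25 -0.68  0.53] T [-0.01 -0.03  0.03] grip 59.66
local shift cm [-0.17 -0.06 -0.09] |d| 2.0460882991383547 roll -0.001 j [-0.22  0.49  1.65 -0.    1.    1.53]
```

Emit:
apply_moves:
  commands:
    - [4, -0.2, 0, 0, 0]
    - [3, 0, 0, 0, 0]
    - [2.6, 0, 0, 0, 0]
    - [2.4, 0, 0, 0, 0]
    - [2.2, 0, 0, 0, 0]
    - [2.0, 0, 0, 0, 0]
    - [1.9, 0, 0, 0, 0]
    - [1.9, 0, 0, 0, 0]
    - [1.9, 0, 0, 0, 0]
  squeeze: 20

```text
time_s: 8.92
eef_pos: [533.3, 2.4, 96.4]
ee_rot: [-0.001, 0.996, -0.085, 0.0]
force: [0.5, 6.2, 1.3]
grip_width: 0.226
```

Run:
```python
from h import *
goto([533.3,2,97],-99.9)
```

```text
t 8.92 pos [533.27   2.41  96.43] psi -99.79 z [ 0.  0. -1.] F [0.51 6.18 1.28] T [ 0.89 -0.17  0.03] grip 19.2
local shift cm [ 0.01  0.04 -0.06] |d| 0.7018118399691494 roll 0.002 j [-0.22  0.49  1.65  0.    1.    1.52]
```

Emit:
apply_moves:
  commands:
    - [1.9, 0, -0.07, 0, 0]
    - [1.9, 0, 0, 0, 0]
    - [1.9, 0, 0, 0, 0]

```text
time_s: 9.17
eef_pos: [533.3, 2.5, 96.4]
ee_rot: [-0.0, 0.996, -0.085, 0.0]
force: [-0.2, 2.8, 2.5]
grip_width: 0.225
```

Emit:
apply_moves:
  commands:
    - [3, 0, 0, 0, 0]
    - [5, 0, 0, 0, 0]
    - [7, 0, 0, 0, 0]
    - [7, 0, 0, -2, 0]
    - [7, 0, 0, -2, 0]
    - [7, 0, 0, -2, 0]
    - [7, 0, 0, -2, 0]
    - [7, 0, 0, 0, 0]

```text
time_s: 9.83
eef_pos: [534.7, 1.8, 180.0]
ee_rot: [0.001, 0.996, -0.085, 0.003]
force: [0.4, 0.0, -0.3]
grip_width: 0.819
```

Run:
```python
from h import *
goto([473,-283,110],-82)
```

```text
t 9.83 pos [534.69   1.76 179.96] psi -99.81 z [ 0.01 -0.   -1.  ] F [ 0.45  0.02 -0.31] T [-0.03  0.04  0.06] grip 69.62
local shift cm [-1.27 29.11  7.  ] |d| 299.6465079678607 roll -0.311 j [-0.22  0.39  1.56 -0.    1.18  1.53]
```

Emit:
apply_moves:
  commands:
    - [7, -0.1, 2.42, 0, 0]
    - [7, -0.1, 2.42, 0, 0]
    - [7, -0.1, 2.42, 0, 0]
    - [7, -0.1, 2.42, 0, 0]
    - [7, -0.1, 2.42, 0, 0]
    - [7, -0.1, 2.42, 0, 0]
    - [7, -0.1, 2.42, 0, 0]
    - [7, -0.1, 2.42, 0, 0]
    - [7, -0.1, 2.42, 0, 0]
    - [7, -0.1, 2.42, 0, 0]
    - [7, -0.1, 2.42, 0, 0]
    - [7, -0.1, 2.42, 0, 0]

```text
time_s: 10.83
eef_pos: [471.3, -283.1, 175.7]
ee_rot: [-0.0, 0.996, -0.086, -0.0]
force: [0.4, -1.0, -0.2]
grip_width: 0.824
```

Emit:
apply_moves:
  commands:
    - [7, 0, 0, 2, -0.104]
    - [7, 0, 0, 2, -0.104]
    - [7, 0, 0, 2, -0.103]
    - [7, 0, 0, 1, 0]
    - [7, 0, 0, 0, 0]
    - [7, 0, 0, 0, 0]

```text
time_s: 11.33
eef_pos: [472.0, -282.0, 106.4]
ee_rot: [-0.0, 0.998, 0.068, -0.0]
force: [-0.2, 0.5, 1.5]
grip_width: 0.817
```

Run:
```python
from h import *
goto([474,-283,110],-82)
s=ctrl.capture("scene");t=ctrl.capture("top")
a=crop("s",s,306,260,45,9,"pics/a.png");b=crop("t",t,318,230,45,9,"pics/b.png");c=crop("s",s,209,195,30,9,"pics/c.png")
cv2.imwrite("pics/over2.png",np.hstack([cv2.resize(x,(266,266)) for x in(a,b,c)]))
d=np.array([0.139,-0.99,0]);p=ctrl.sense()['eef_pos'];
print([proj("scene",p+k*d+[0,0,5]) for k in(-40,0,40)],[proj("top",p+k*d+[0,0,5]) for k in(-40,0,40)])
```

```text
t 11.33 pos [ 471.98 -281.95  106.44] psi -82.15 z [-0.  0. -1.] F [-0.22  0.49  1.49] T [-0.05 -0.02  0.03] grip 69.41
local shift cm [ 0.18  0.13 -0.36] |d| 4.228096882429598 roll -0.003 j [-0.75  0.51  1.59 -0.    1.04  0.68]
[array([287.5 , 231.73]), array([306.98, 236.09]), array([327.05, 240.57])] [array([308.23, 233.59]), array([325.61, 233.53]), array([342.99, 233.47])]
```

View pics/over2.png

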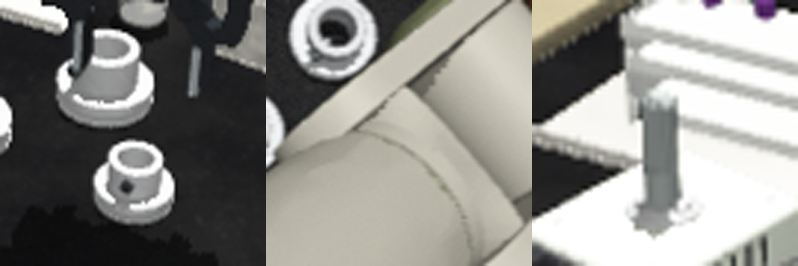

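Emit:
apply_moves:
  commands:
    - [7, 0.14, 0.25, 1.5, 0]
    - [7, 0, 0, 1.5, 0]
    - [7, 0, 0, 1.5, 0]
    - [7, 0, 0, 1.5, 0]
    - [7, 0, 0, 1, 0]
    - [7, 0, 0, 0.6, 0]
    - [7, 0, 0, 0.4, 0]
    - [7, 0, 0, 0, 0]
    - [7, 0, 0, 0, 0]

```text
time_s: 12.18
eef_pos: [473.9, -284.4, 26.9]
ee_rot: [0.0, 0.998, 0.07, 0.0]
force: [-0.6, -0.5, 0.8]
grip_width: 0.819
```

Run:
```python
from h import *
goto([473,-284.5,26],-82)
s=ctrl.capture("scene")
a=crop("s",s,306,268,25,9,"pics/a.png")
cv2.imwrite("pics/at2.png",cv2.resize(a,(500,500)))
```

```text
t 12.18 pos [ 473.95 -284.43   26.89] psi -82.0 z [ 0. -0. -1.] F [-0.65 -0.52  0.83] T [ 0.03 -0.02 -0.01] grip 69.59
local shift cm [-0.1  -0.01  0.09] |d| 1.3003248963957152 roll -0.0 j [-0.75  0.63  1.63 -0.    0.88  0.68]
```

View pics/at2.png

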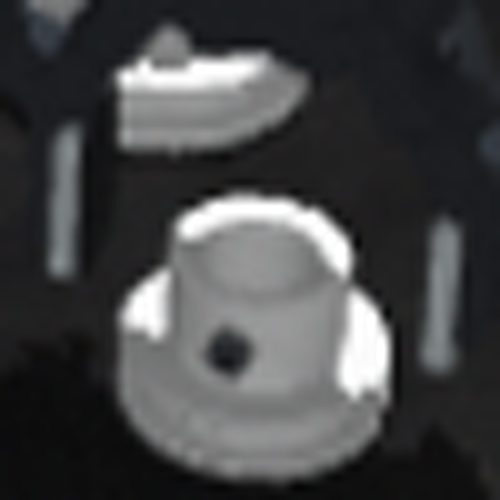

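Run:
```python
from h import *
s,M=st();p=s['eef_pos']
for x in(-11,):
  for z in (11,5):
    for y in(-35,-39,35,39):print(x,y,z,proj("scene",p+M@np.array([x,y,z])))
print("bore c",proj("scene",[p[0],p[1],36]),"screw",proj("scene",p*[1,1,0]+[0,0,26]+24*np.array([-np.cos(.14),-np.sin(.14),0])))
for a in (0,.07,.14,.21,.28): print(a,proj("scene",p*[1,1,0]+[0,0,26]+24*np.array([-np.cos(a),-np.sin(a),0])))
```

```text
-11 -35 11 [287.56 274.19]
-11 -39 11 [285.72 273.72]
-11 35 11 [320.64 282.62]
-11 39 11 [322.58 283.12]
-11 -35 5 [287.67 271.88]
-11 -39 5 [285.82 271.41]
-11 35 5 [320.86 280.28]
-11 39 5 [322.81 280.77]
bore c [306.02 267.4 ] screw [302.27 278.29]
0 [300.7  277.81]
0.07 [301.48 278.07]
0.14 [302.27 278.29]
0.21 [303.09 278.48]
0.28 [303.92 278.64]
```

Emit:
apply_moves:
  commands:
    - [6, 0, 0, 0.08, 0]
    - [5, 0, 0, 0, 0]
    - [4.5, 0, 0, 0, 0]
    - [4.2, 0, 0, 0, 0]
    - [4, 0, 0, 0, 0]
    - [3.8, 0, 0, 0, 0]
    - [3.6, 0, 0, 0, 0]
    - [3.4, 0, 0, 0, 0]
    - [3.4, 0, 0, 0, 0]
    - [3.4, 0, 0, 0, 0]
  squeeze: 30

```text
time_s: 13.07
eef_pos: [473.7, -284.3, 25.7]
ee_rot: [0.0, 0.998, 0.07, 0.0]
force: [-0.1, -0.4, 4.7]
grip_width: 0.421
```

Run:
```python
from h import *
goto([473,-284.5,26],-82)
s=ctrl.capture("scene")
a=crop("s",s,306,268,25,9,"pics/a.png")
cv2.imwrite("pics/at3.png",cv2.resize(a,(500,500)))
```

```text
t 13.07 pos [ 473.71 -284.25   25.73] psi -81.99 z [ 0. -0. -1.] F [-0.1  -0.36  4.67] T [0.12 0.2  0.05] grip 35.78
local shift cm [-0.07  0.01 -0.03] |d| 0.8019212829006632 roll 0.0 j [-0.75  0.63  1.63 -0.    0.87  0.68]
```

View pics/at3.png

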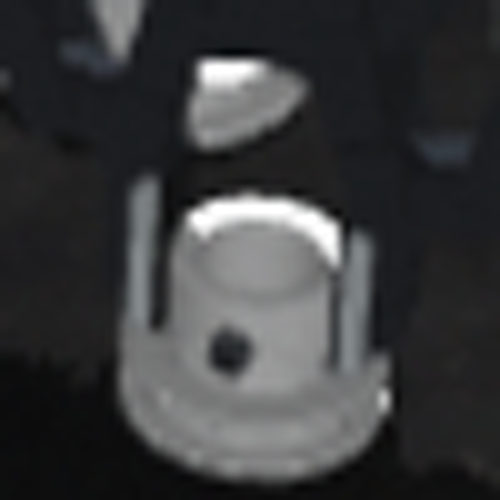

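Emit:
apply_moves:
  commands:
    - [3.2, 0, 0, -0.5, 0]
    - [3.2, 0, 0, -1, 0]
    - [3.2, 0, 0, -2, 0]
    - [3.2, 0, 0, -2, 0]
    - [3.2, 0, 0, 0, 0]
    - [3.2, 0, 0, 0, 0]
  squeeze: 40

```text
time_s: 13.62
eef_pos: [474.0, -284.4, 81.5]
ee_rot: [0.001, 0.998, 0.07, 0.001]
force: [0.7, 0.3, -0.9]
grip_width: 0.417
```

Run:
```python
from h import *
goto([533,2.7,170],-99.9)
s=ctrl.capture("scene");t=ctrl.capture("top")
a=crop("s",s,306,245,28,9,"pics/a.png");b=crop("t",t,318,230,45,9,"pics/b.png")
cv2.imwrite("pics/lift.png",np.hstack([cv2.resize(x,(400,400)) for x in(a,b)]))
```

```text
t 13.62 pos [ 473.98 -284.4    81.48] psi -81.99 z [ 0. -0. -1.] F [ 0.68  0.29 -0.89] T [ 0.04 -0.05 -0.04] grip 35.48
local shift cm [  9.86 -27.59  -8.88] |d| 306.1824333945927 roll 0.313 j [-0.75  0.55  1.6   0.    0.99  0.68]
```

View pics/lift.png

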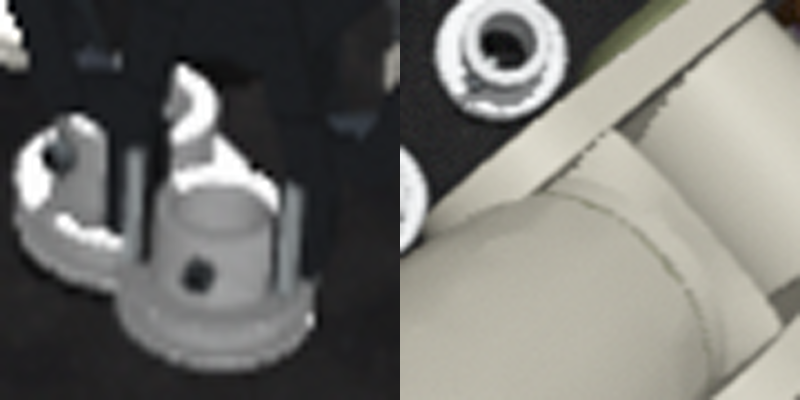

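Emit:
apply_moves:
  commands:
    - [3.2, 0, 0, -2, 0]
    - [3.2, 0, 0, -2.5, 0]
    - [3.2, 0, 0, -2.5, 0]
    - [3.2, 0, 0, -2.5, 0]
    - [3.2, 0.3, -1, 0, 0]
    - [3.2, 0.8, -2.1, 0, 0]
    - [3.2, 0.8, -2.1, 0, 0]
    - [3.2, 0.8, -2.1, 0, 0]
    - [3.2, 0.8, -2.1, 0, 0]
    - [3.2, 0.8, -2.1, 0, 0]
    - [3.2, 0.8, -2.1, 0, 0]

```text
time_s: 14.63
eef_pos: [504.8, -140.7, 173.9]
ee_rot: [-0.001, 0.998, 0.07, -0.001]
force: [0.6, -0.3, -1.1]
grip_width: 0.419
```

Emit:
apply_moves:
  commands:
    - [3.2, 0.8, -2.1, 0, 0]
    - [3.2, 0.8, -2.1, 0, 0]
    - [3.2, 0.8, -2.1, 0, 0]
    - [3.2, 0.8, -2.1, 0, 0]
    - [3.2, 0.8, -2.1, 0, 0]
    - [3.2, 0.8, -2.1, 0, 0]
    - [3.2, 0.5, -1, 0, 0.06]
    - [3.2, 0, 0, 0, 0.08]
    - [3.2, 0, 0, 0, 0.08]
    - [3.2, 0, 0, 0, 0.08]
    - [3.2, 0, 0, 0, 0]
    - [3.2, 0, 0, 0, 0]

```text
time_s: 15.63
eef_pos: [538.2, -0.1, 174.3]
ee_rot: [-0.0, 0.997, -0.079, -0.001]
force: [0.1, -0.3, -0.4]
grip_width: 0.414
```

Run:
```python
from h import *
goto([532.8,2.8,170],-99.9)
s=ctrl.capture("scene");t=ctrl.capture("top")
a=crop("s",s,209,180,35,9,"pics/a.png");b=crop("t",t,211,190,35,9,"pics/b.png")
cv2.imwrite("pics/over3.png",np.hstack([cv2.resize(x,(400,400)) for x in(a,b)]))
```

```text
t 15.63 pos [538.23  -0.06 174.29] psi -99.04 z [-0.  0. -1.] F [ 0.1  -0.32 -0.42] T [-0.03 -0.   -0.03] grip 35.21
local shift cm [-0.58 -0.2   0.43] |d| 7.4901715663931 roll 0.015 j [-0.22  0.4   1.55  0.    1.19  1.51]
```

View pics/over3.png

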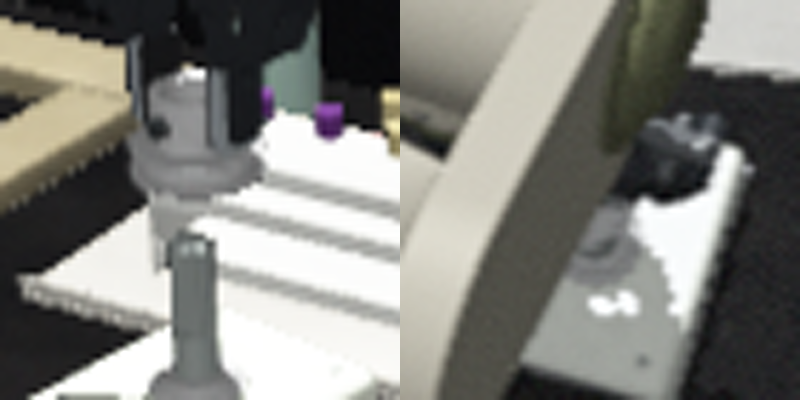

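Emit:
apply_moves:
  commands:
    - [3.2, -0.58, -0.2, 0, 0.015]
    - [3.2, 0, 0, 0.8, 0]
    - [3.2, 0, 0, 0.8, 0]
    - [3.2, 0, 0, 0.4, 0]
    - [3.2, 0, 0, 0, 0]
    - [3.2, 0, 0, 0, 0]

```text
time_s: 16.23
eef_pos: [533.3, 2.6, 155.1]
ee_rot: [-0.0, 0.996, -0.087, -0.0]
force: [0.9, -0.1, -0.9]
grip_width: 0.419
```

Run:
```python
from h import *
goto([532.8,2.8,150],-99.9)
s=ctrl.capture("scene");t=ctrl.capture("top")
a=crop("s",s,209,185,22,9,"pics/a.png");b=crop("t",t,211,190,35,9,"pics/b.png")
cv2.imwrite("pics/over4.png",np.hstack([cv2.resize(x,(400,400)) for x in(a,b)]))
```

```text
t 16.23 pos [533.25   2.56 155.12] psi -100.03 z [-0.  0. -1.] F [ 0.9  -0.1  -0.92] T [ 0.05 -0.02  0.04] grip 35.59
local shift cm [-0.05 -0.02  0.51] |d| 5.141648230807547 roll -0.002 j [-0.22  0.41  1.59 -0.    1.13  1.53]
```

View pics/over4.png

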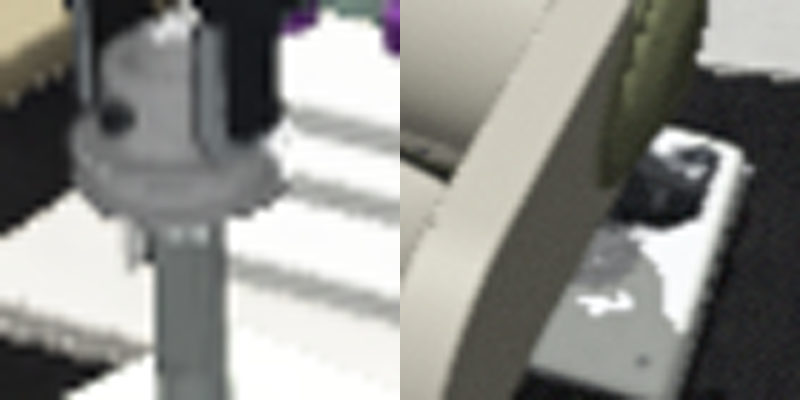

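Emit:
apply_moves:
  commands:
    - [3.2, -0.02, 0, 0.3, 0]
    - [3.2, 0, 0, 0.3, 0]
    - [3.2, 0, 0, 0.3, 0]
    - [3.2, 0, 0, 0.3, 0]
    - [3.2, 0, 0, 0.2, 0]
    - [3.2, 0, 0, 0, 0]

```text
time_s: 16.83
eef_pos: [532.9, 2.6, 140.9]
ee_rot: [-0.0, 0.996, -0.087, -0.0]
force: [-0.2, 1.1, -1.4]
grip_width: 0.423
```

Emit:
apply_moves:
  commands:
    - [3.2, 0, 0, 0.2, 0]
    - [3.2, 0, 0, 0.2, 0]
    - [3.2, 0, 0, 0.2, 0]
    - [3.2, 0, 0, 0, 0]

```text
time_s: 17.17
eef_pos: [533.0, 2.6, 135.1]
ee_rot: [-0.0, 0.996, -0.087, -0.0]
force: [0.3, -0.3, -1.5]
grip_width: 0.414
```

Emit:
apply_moves:
  commands:
    - [3.2, 0, 0, 0.3, 0]
    - [3.2, 0, 0, 0.3, 0]
    - [3.2, 0, 0, 0.2, 0]
    - [3.2, 0, 0, 0, 0]
    - [3.2, -0.1, 0, 0, 0]
    - [3.2, -0.1, 0, 0, 0]
    - [3.2, 0, 0, 0, 0]
    - [3.2, 0, 0, 0, 0]

```text
time_s: 17.83
eef_pos: [531.2, 3.0, 127.6]
ee_rot: [0.0, 0.996, -0.087, 0.0]
force: [0.3, 0.5, -0.8]
grip_width: 0.415
```

Emit:
apply_moves:
  commands:
    - [3.2, -0.1, 0, 0, 0]
    - [3.2, 0, 0, 0, 0]
    - [3.2, 0, 0, 0, 0]

```text
time_s: 18.08
eef_pos: [530.2, 3.1, 127.6]
ee_rot: [0.0, 0.996, -0.087, 0.0]
force: [-0.0, -0.6, -0.9]
grip_width: 0.418
```

Emit:
apply_moves:
  commands:
    - [3.2, -0.1, 0, 0, 0]
    - [3.2, 0, 0, 0, 0]
    - [3.2, 0, 0, 0, 0]

```text
time_s: 18.33
eef_pos: [529.9, 3.1, 127.6]
ee_rot: [0.0, 0.996, -0.088, 0.001]
force: [5.5, -0.0, -3.3]
grip_width: 0.42
```

Emit:
apply_moves:
  commands:
    - [3.2, -0.1, 0, 0, 0]
    - [3.2, 0, 0, 0, 0]
    - [3.2, 0, 0, 0, 0]

```text
time_s: 18.58
eef_pos: [529.7, 3.2, 127.8]
ee_rot: [0.0, 0.996, -0.088, 0.002]
force: [8.9, -1.0, -5.6]
grip_width: 0.419
```

Emit:
apply_moves:
  commands:
    - [3.2, 0.2, 0, 0, 0]
    - [3.2, 0.24, 0, 0, 0]
    - [3.2, 0, 0, 0.2, 0]
    - [3.2, 0, 0, 0.2, 0]
    - [3.2, 0, 0, 0.2, 0]
    - [3.2, 0, 0, 0.2, 0]
    - [3.2, 0, 0, 0, 0]

```text
time_s: 19.17
eef_pos: [532.2, 2.8, 119.0]
ee_rot: [-0.0, 0.996, -0.087, -0.001]
force: [0.1, -0.1, -2.0]
grip_width: 0.413
```

Emit:
apply_moves:
  commands:
    - [3.2, 0, 0, 0.2, 0]
    - [3.2, 0, 0, 0.2, 0]
    - [3.2, 0, 0, 0.2, 0]
    - [3.2, 0, 0, 0, 0]

```text
time_s: 19.5
eef_pos: [532.3, 2.8, 113.0]
ee_rot: [-0.0, 0.996, -0.087, -0.0]
force: [-0.2, -0.6, -0.9]
grip_width: 0.418
```

Emit:
apply_moves:
  commands:
    - [3.2, 0, 0, 0.2, 0]
    - [3.2, 0, 0, 0.2, 0]
    - [3.2, 0, 0, 0.2, 0]
    - [3.2, 0, 0, 0.2, 0]
    - [3.2, 0, 0, 0.2, 0]
    - [3.2, 0, 0, 0.2, 0]
    - [3.2, 0, 0, 0.2, 0]
    - [3.2, 0, 0, 0.1, 0]
    - [3.2, 0, 0, 0, 0]
    - [3.2, 0, 0, 0, 0]

```text
time_s: 20.33
eef_pos: [532.5, 2.7, 98.5]
ee_rot: [0.0, 0.996, -0.087, -0.0]
force: [0.7, 0.4, -0.7]
grip_width: 0.417
```

Run:
```python
from h import *
goto([532.8,2.7,98],-99.9)
s=ctrl.capture("scene")
a=crop("s",s,209,198,22,9,"pics/a.png")
cv2.imwrite("pics/on1.png",cv2.resize(a,(500,500)))
```

```text
t 20.33 pos [532.54   2.71  98.48] psi -100.04 z [-0. -0. -1.] F [ 0.68  0.42 -0.68] T [-0.01 -0.02  0.03] grip 35.48
local shift cm [ 0.03 -0.    0.05] |d| 0.5421644484069627 roll -0.002 j [-0.22  0.49  1.65 -0.    1.    1.53]
```

View pics/on1.png

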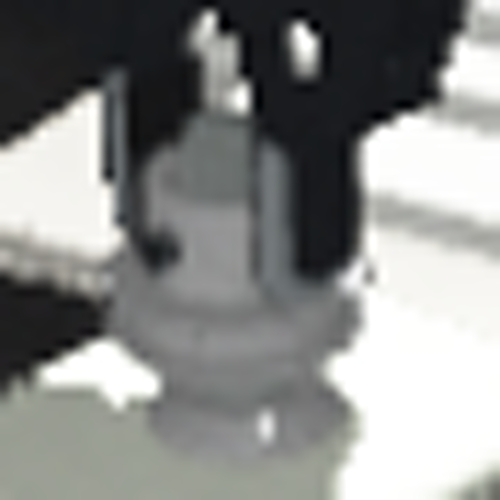

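Emit:
apply_moves:
  commands:
    - [3.2, 0.1, 0, 0, 0]
    - [3.2, 0.1, 0, 0.05, 0]
    - [3.2, 0, 0, 0, 0]
    - [3.2, 0, 0, 0, 0]

```text
time_s: 20.72
eef_pos: [534.6, 2.3, 98.0]
ee_rot: [-0.0, 0.996, -0.087, 0.0]
force: [-1.4, 0.2, -1.0]
grip_width: 0.415
```

Emit:
apply_moves:
  commands:
    - [3.2, 0.1, 0, 0, 0]
    - [3.2, 0, 0, 0, 0]
    - [3.2, 0, 0, 0, 0]

```text
time_s: 20.97
eef_pos: [535.3, 2.3, 97.9]
ee_rot: [-0.0, 0.996, -0.087, -0.0]
force: [-2.7, 0.2, -0.1]
grip_width: 0.414
```

Emit:
apply_moves:
  commands:
    - [3.2, 0.06, 0, 0, 0]
    - [3.2, 0, 0, 0, 0]
    - [3.2, 0, 0, 0, 0]
    - [3.2, 0, 0, 0, 0]
    - [3.2, 0, 0, 0, 0]
    - [3.2, 0, 0, 0, 0]

```text
time_s: 21.47
eef_pos: [535.4, 2.2, 97.8]
ee_rot: [-0.0, 0.996, -0.087, -0.001]
force: [-5.5, 0.7, 1.8]
grip_width: 0.415
```

Run:
```python
from h import *
goto([535,2.7,98],-99.9)
F=[];ims=[]
for _ in range(6):
    ims.append(ctrl.capture("scene").astype(float));F.append(ctrl.sense()['force'])
print(np.array(F))
s=np.mean(ims,0).astype(np.uint8)
a=crop("s",s,209,198,22,9,"pics/a.png")
t=ctrl.capture("top");b=crop("t",t,211,200,40,9,"pics/b.png")
cv2.imwrite("pics/on2.png",np.hstack([cv2.resize(a,(400,400)),cv2.resize(b,(400,400))]))
cv2.imwrite("pics/whole2.png",s[:,:,::-1])
```

```text
t 21.47 pos [535.43   2.24  97.8 ] psi -100.03 z [-0.  0. -1.] F [-5.51  0.71  1.76] T [0.09 0.86 0.01] grip 35.29
local shift cm [-0.05 -0.04 -0.02] |d| 0.6626461287900289 roll -0.002 j [-0.21  0.49  1.64 -0.    1.01  1.53]
[[-5.5  -0.13 -0.78]
 [-5.32  0.69  0.09]
 [-4.83  1.26  0.64]
 [-4.4   0.42  0.85]
 [-4.46  0.71  0.38]
 [-5.42  0.01  0.05]]
```

View pics/on2.png

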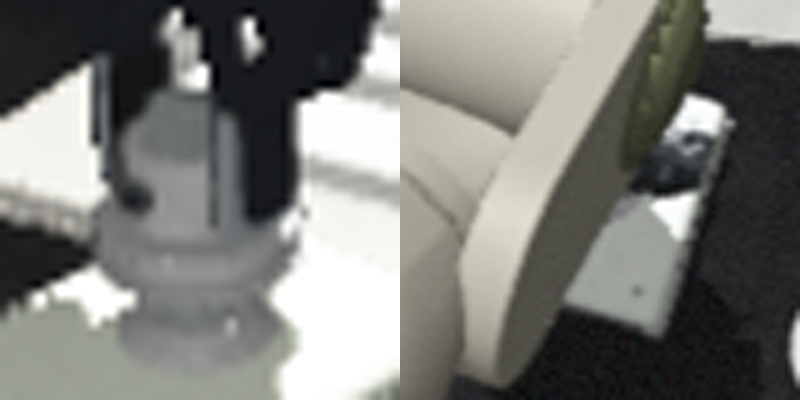

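View pics/whole2.png

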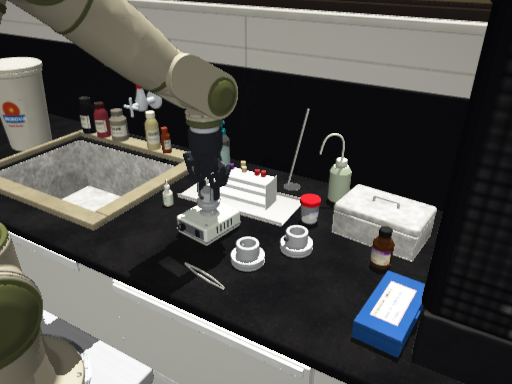

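Run:
```python
from h import *
goto([535,2.7,98],-99.9)
ctrl.finish_job()
```

```text
t 21.82 pos [535.45   2.22  97.81] psi -100.03 z [-0.  0. -1.] F [-5.54  0.62  1.25] T [ 0.11  0.85 -0.01] grip 35.33
local shift cm [-0.05 -0.04 -0.02] |d| 0.6857803557266916 roll -0.002 j [-0.21  0.49  1.64 -0.    1.01  1.53]
the job is handed in; nothing more can be done
```

The job is handed in at 21.8 s: the smallest pulley is on the shaft, hub up, held in the gripper with its screw tip pressed on the flat. No verdict came back, so what follows rests on my own checks.

- **Turning the shaft:** I pinched it across the flat, and the jaw opening of about 16 mm matched the thickness there. I then turned it 0.78 rad clockwise until the flat faced front. I took the drive's heading as −9.9°; the edges of its top face gave values between −8° and −11°.
- **Locating the axis:** Pinches in three directions, with the side forces nearly balanced, put the shaft axis at about (533.2, 2.7) mm.
- **Fitting the pulley:** It went down without contact. A sideways touch showed it was centred in the jaws to about 0.2 mm.
- **Last state:** The screw tip should be at about 98 mm, the flat's mid height. The push on the flat was steady at about 5 N, and contact came about 2 mm off centre, as expected. The sideways offset was about 0.1 mm, the tool was vertical, and the bystanders in the last scene view looked undisturbed.

**Weaker points:**
- **Scene camera:** It disagreed with the arm's position by 1 to 2 pixels, or 2 to 4 mm, so I relied on touch for the final fit.
- **Jaw opening:** It read about 35.5 mm on the 38 mm hub, though the grip held.
- **Pulley angle:** I estimated its angle about its axis from pictures to about ±5° and did not measure it again at the end.
- **Flat angle:** After I let go of the flat I saw its direction only in pictures.

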